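# Unlock the knife box and hold the sprung lock open

## Task

Take the key with the rectangular grip out of the wooden key block, put it straight down into the lock on top of the grey knife box and press it past the sticky pins and the sprung plunger until it is fully home, then turn it a quarter turn clockwise (seen from above), as far as it goes. The lock springs back when let go, so finish while still gripping the key and holding it fully turned. Leave the round key in the block, and do not push the vegetables about.

Things in the scene. Friction and masses are not known exactly. Their poses are not given: they have to be found in the camera images.
- box_key: The key to use: black grip, a rectangular plate 36 mm along x, 12 mm thick (y), 40 mm tall (z 0 to +40; origin = centre of its underside, z up). Below it a steel shank 6.5 mm thick, at its end a flat bit 22 mm along x, 6 mm thick, 10 mm tall, rounded nose, ending 44 mm below the origin. Same after a half turn. 40 to 85 g. Starts upright in either slot of the block, grip resting on its top.
- key_tip (a point): Middle of the lower end of that key's bit, 44 mm below the key's origin on its axis; same axes as the key.
- other_key: The wrong key, to be left alone: black plastic grip that is a round disc 40 mm across and 12 mm thick (top 42 mm above the block), with a flat straight blade. Stands in the other slot of the block. Origin: centre of the grip's underside.
- key_block: Fixed light wooden block 150 mm along x, 60 mm along y, 56 mm tall, origin at the centre of its underside. Two slots in its top at x = -45 and +45 mm, each 24 mm along x by 8 mm along y and 50 mm deep; they hold the two keys, whose x axes lie along the block's x axis, pulled out straight up.
- knife_box: Fixed grey steel box 140 mm along x, 240 mm along y, lid 90 mm above the table; origin at the centre of its underside. Brass lock, 45 mm square, in the middle of the lid, face 92 mm above the table. On the lid, 45 to 117 mm towards +y from the lock, is a sliding bolt with staple and keeper, at most 16 mm high; the bolt draws back 14 mm as the key turns.
- lock_mouth (a point): Centre of the key slot in the lock's top face; z up, x along the slot. Slot 24 mm (x) by 8 mm (y), rim bevelled 2 mm, walls straight down for 28 mm. The key's x must lie along this x, either way round. Its resistance is told under slot_pins. Fully home: key_tip 40 mm below this point, grip underside 4 mm above the lock face. It turns only with the tip at least 38 mm down.
- lock_plug (a joint): Turn of the lock's plug, which only the key's bit can reach: 0 at rest (key slot in line), grows clockwise seen from above, stop at 1.57 rad. The key has up to about 0.1 rad of play in the plug. A return spring pulls it back to 0 with 0.03 N m at rest rising to 0.18 N m at the stop.
- onion: Brown onion 74 mm across, 78 mm tall, bystander; origin under its centre.
- potato_a: Peeled potato 85 mm long, 54 mm tall, lying along its x, bystander; origin under its centre.
- potato_b: Peeled potato 70 mm long, 50 mm tall, lying along its x, bystander between the key block and the box; origin under its centre.
- potato_c: Peeled potato 95 mm long, 58 mm tall, lying along its x, bystander; origin under its centre.
- carrot: Carrot 207 mm long, 36 mm thick, lying along its x, bystander; origin under its centre.
- courgette: Courgette 182 mm long, 46 mm thick, lying along its x, bystander; origin under its centre.
- garlic: Garlic clove 30 mm long, 18 mm thick, bystander; origin under its centre.
- slot_pins (a point): Point on the lock's axis 14 mm below lock_mouth, where two sticky sprung pins poke into the slot, one from each y side, and catch the bit when the tip is 12 to 18 mm down: pushing straight past takes 5 to 8 N, twisting to and fro by 0.07 rad meanwhile about half. From 31 mm down a sprung plunger pushes the key back up with 1.5 to 3 N. Once turned, the bit is caught under the slot's walls.
Things that resemble listed ones, but are neither listed nor needed, are in the scene too. Leave any purple or turquoise look-alike of the box_key alone.

How it is judged (in metres and radians):
On the way, in this order (a step that is already met when the one before it is completed fails the run):
1. the key is lifted clear of the key block (height (world z) of key_tip above 0.062 m and contact force between the fingers and box_key above 1 N), for 0.1 s.
2. the key is fully home in the lock, not yet turned (z of key_tip in the frame of lock_mouth below -0.0378 m and horizontal distance between key_tip and lock_mouth below 0.004 m and value of joint lock_plug below 0.6 rad).
3. the key in the lock turns the plug to the quarter turn (value of joint lock_plug above 1.35 rad and z of key_tip in the frame of lock_mouth below -0.035 m), for 0.3 s.
At the end, for the whole second after the job is handed in: Through the last second the plug is turned beyond 1.35 rad, the key's tip is at least 35 mm down the lock and within 4 mm of its axis, the key within 0.15 rad of upright, the fingers press on the key with more than 1 N, and the round key is within 20 mm of its start (all of step 3 and horizontal distance between key_tip and lock_mouth below 0.004 m and angle between box_key's own z axis and vertical below 0.15 rad and contact force between the fingers and box_key above 1 N and distance of other_key from where it was at the start of the episode below 0.02 m); the arm keeps its last pose, push and grip.
It fails at once if the round key is pulled out or disturbed (distance of other_key from where it was at the start of the episode above 0.02 m).
It fails at once if a vegetable is pushed more than 30 mm (distance of any of onion, potato_a, potato_b, potato_c, carrot, courgette, garlic from where it was at the start of the episode above 0.03 m).
It also fails if it takes over 58 s, if anything falls off the work surface, if the arm or the gripper's body presses on something with over 40 N, if the wrist force passes 120 N, or if a joint passes its speed limit or range.

## Robot

A 6-joint arm with a two-finger parallel gripper is mounted at the origin on the work surface. World frame = base frame: x ahead of the robot, y to its left, z up, the work surface at z = 0. Lengths are in m, angles in degrees, forces in N, time in s.
With the tool pointing down it reaches from about 0.25 to 0.725 m from the base axis. Payload 9.7 kg.
Tool frame: the origin (TCP) lies on the centre line of the jaws, within the pads' length; the fingertips stand 19 mm ahead of it and the grasp point (between the pads) is the TCP (bot.tcp_to_tips is the z of the fingertips in the tool frame, in m); z points along the fingers, y is the line along which they close (so a half turn about z gives the same grasp; the last joint's range is limited). The gripper opens to 85 mm and grips with 20 to 120 N. Pads are 22 mm wide; open, the fingers measure 114 mm over their backs; the gripper's body (76 mm by 85 mm) begins 54 mm behind the grasp point. The pads swing forward as they close: fully open they stand 13 mm farther back than shut.
Start: joints at [69.442, 4.979, 10.078, 95.1, 0, 90], TCP at [0.193, 0.515, 0.22] pointing down, gripper open.
Joint ranges: [-179.16, 179.16], [-48.56, 103.87], [-65.8, 70.77], [-126.05, 130.52], [-82.76, 87.17], [-180, 180]. Speed limits (degrees/s): [127.2, 127.2, 147.25, 180, 180, 180].

## Interface

Orientations are given as [roll, pitch, yaw] about the fixed x, y, z axes, in that order (R = Rz(yaw) Ry(pitch) Rx(roll)).
In Python, from workcell import bot gives the robot as it stands. The module is installed in compiled form; this text tells all that it offers.
- The arm moves only by the tool play_rows, never from a script. Its argument "increments" is a list of rows, each an object with "slide": the shift along the tool's x, y, z in mm, a list of three; "angular": the turn, a rotation vector about the tool's x, y, z in degrees, a list of three; "claw": the opening, from -1 (shut) to 1 (fully open). In form: [{"slide": [x, y, z], "angular": [rx, ry, rz], "claw": claw}, ...]. A call has 1 to 8 rows; each row shifts and turns the commanded pose from where the row before left it, along the tool's axes as they then stand; what a row does not reach is not made up. A row lasts 1/10 s, in which the tool goes at most 50 mm and 8.59 degrees, less where a joint would pass 70% of its speed; a pose out of reach is approached as far as the arm can. A call is refused whole if a number of a shift passes 50 or a number of a turn 8.59, either way. A call with a gripper value outside its range is refused whole. The fingers move at their own pace and stop on an object; "squeeze" is the grip in N (left out, the last holds). Time passes only in rows, so rows that do not move let the fingers close. It gives the time, the measured TCP pose, the force, the opening and the grip force at its end, in the units of the state.
- bot.get_obs(): the state, without advancing time (a new reading comes with each control period).
- bot.camera(name): name is "side" or "top"; returns the picture (400x640x3 uint8, red, green, blue); there is no depth.
- bot.camera_info(name): a dict with "fovy" (degrees; the focal length in pixels is half the picture's height over the tangent of half this angle, whatever the lens; pixels are square), "cx", "cy" (the principal point, pixels), "k1" (the pictures are not rectified: a ray, as slopes to the right and down, at radius r is drawn at 1 + k1 r^2 times it, then the intrinsics apply), "R" (3x3) and "t" (3): a world point X has camera coordinates R X + t. Camera axes: x right, y down, z forward; pixel columns grow to the right and rows downward; lengths in m; the calibration is good to about 2 mm. A picture is of the moment at which its call begins. camera_info takes no time and is no camera call.
- bot.job_done(): hands the job in; it is judged then, once.
The state is a dict: "time": time; "q": joint angles; "qd": joint speeds; "joint_efforts": joint torques, N m; "ee_pos": TCP position; "tcp_rot": TCP orientation; "wrist_force": force on the tool from outside, world axes, zero at the start; "torque": the same for the moment, N m; "opening": finger opening in m; "grasp_force": force on a finger pad.
Only numpy, scipy, OpenCV 4.12 (cv2) and the standard library are available. Lean on these libraries where they do the work, as an engineer would, in place of code of your own. Each camera call takes 0.05 s, during which the arm holds its last target. There are 200 camera calls.

## Working session

There is one attempt and no reset: what is moved stays moved. The work goes in short steps, Python scripts to look and compute and a tool call to move; the robot and the scene stay as the last step left them, time stands still between calls to the robot, and variables do not carry over. Pictures are saved under pics/ and viewed, at most 10 in all, crops included, and the job is handed in when it is done.

Besides the shell and the picture viewer there is one more tool, called as name(argument=value, ...) on one line, values as JSON. play_rows: Moves the arm, as the interface text tells. Its arguments: {"type":"object","properties":{"increments":{"type":"array"},"squeeze":{"type":"number"}},"required":["increments"]}

```bash
mkdir -p pics
python3 - <<'E'
from workcell import bot
import cv2
for n in("top","side"):
    cv2.imwrite(f"pics/{n}0.png",bot.camera(n)[:,:,::-1]); i=bot.camera_info(n); print(n,i)
print(bot.get_obs(),bot.tcp_to_tips)
E
```

```text
top {'fovy': 43.48184442326597, 'cx': 319.41759262244835, 'cy': 196.43720969408253, 'k1': -0.10034258056113353, 'R': array([[ 0.02538158, -0.9995742 ,  0.0143941 ],
       [-0.98455411, -0.02749011, -0.17290892],
       [ 0.17323099, -0.00978307, -0.98483263]]), 't': array([-0.11829204,  0.57175383,  1.44412779])}
side {'fovy': 51.59652404971346, 'cx': 319.9466712703501, 'cy': 200.25225331774746, 'k1': -0.03232179126269843, 'R': array([[ 0.99339454, -0.11414763, -0.01173031],
       [-0.09668195, -0.77754261, -0.62135343],
       [ 0.0618052 ,  0.61838322, -0.7834426 ]]), 't': array([-0.57821357,  0.03515369,  1.00727228])}
{'time': 0.1, 'q': array([ 6.94414007e+01,  5.00839706e+00,  1.00386209e+01,  9.51004719e+01,
       -3.94626189e-04,  8.99978849e+01]), 'qd': array([ 0.01765818, -0.00245179,  0.10949322,  0.00168932, -0.10224634,
       -0.02916749]), 'joint_efforts': array([ 1.45669062e-03, -5.21563768e+01,  4.65651619e+01,  1.60707260e-02,
        6.93191637e-07, -2.94050245e-06]), 'ee_pos': array([0.19306247, 0.51475764, 0.21894634]), 'tcp_rot': array([-1.79929752e+02,  3.92032656e-04,  1.59443516e+02]), 'wrist_force': array([-0.57251634, -0.39467792, -0.02632066]), 'torque': array([-0.03662585, -0.06909588, -0.02846654]), 'grasp_force': 0.0, 'opening': 0.08589419861549831} 0.019
```

View pics/top0.png

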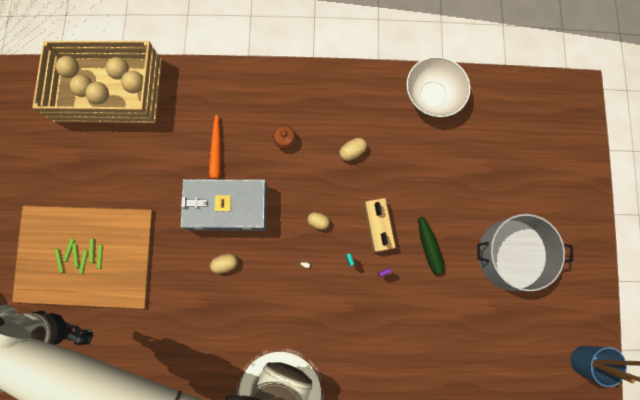

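View pics/side0.png

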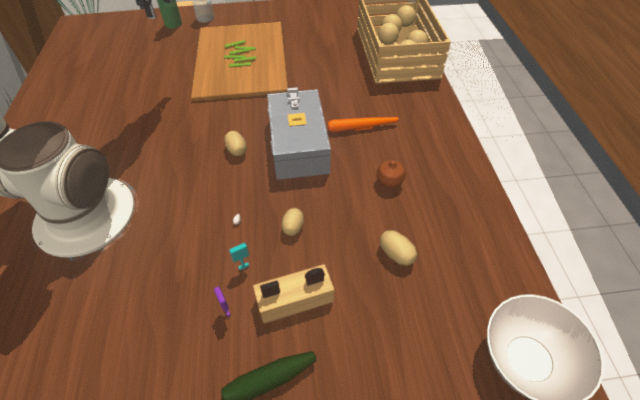

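The top view shows the box at (223,203) with its brass lock, and the block at (380,225) with grips at (378,209) and (384,239). In the side view the grips are at (270,289) and (315,276). The turquoise and purple look-alikes lie on the table. I'll confirm which key is which in one enlarged crop.

```bash
cat > h.py <<'E'
import numpy as np, cv2
from workcell import bot
def cam(n):
    i=bot.camera_info(n); f=200/np.tan(np.radians(i["fovy"]/2))
    return i,np.array([[f,0,i["cx"]],[0,f,i["cy"]],[0,0,1]])
def ray(n,p):
    i,K=cam(n); d=(np.array(p,float)-K[:2,2])/K[0,0]; u=d.copy()
    for _ in range(20): u=d/(1+i["k1"]*(u@u))
    R=i["R"]; return -R.T@i["t"], R.T@np.array([u[0],u[1],1])
def plane(n,p,z):
    o,d=ray(n,p); return o+d*(z-o[2])/d[2]
def tri(p,q):
    o,d=ray("top",p); o2,e=ray("side",q)
    s=np.linalg.lstsq(np.stack([d,-e],1),o2-o,rcond=None)[0]
    a,b=o+d*s[0],o2+e*s[1]; return (a+b)/2,np.linalg.norm(a-b)
def proj(n,X):
    i,K=cam(n); c=i["R"]@np.array(X)+i["t"]; u=c[:2]/c[2]; return K[0,0]*u*(1+i["k1"]*(u@u))+K[:2,2]
E
python3 - <<'E'
import cv2,numpy as np
t=cv2.imread("pics/top0.png");s=cv2.imread("pics/side0.png")
def z(im,x,y,w,h,k): return cv2.resize(im[y:y+h,x:x+w],(w*k,h*k),interpolation=cv2.INTER_CUBIC)
a=z(s,245,258,95,66,5); b=z(t,360,190,40,66,5); top=np.hstack([a,b])
c=z(s,262,80,70,50,5); d=z(t,176,174,95,50,3)
row=np.zeros((250,top.shape[1],3),np.uint8); row[:,:350]=c; row[:150,360:645]=d
cv2.imwrite("pics/c1.png",np.vstack([top,row]))
E
```

```text
(no output)
```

View pics/c1.png

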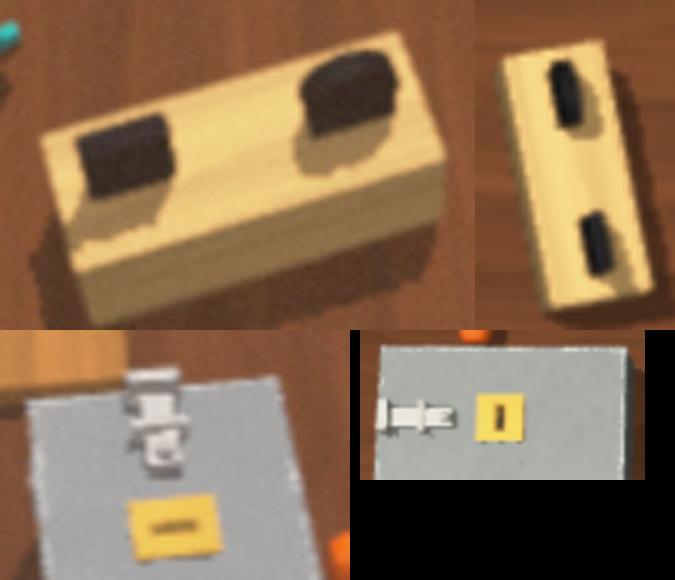

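The crop shows two candidates. The grip at side (270,289) / top (384,239) has a flat top edge and square corners, so it is the box_key. The one at side (315,276) / top (378,209) is a rounded disc, so it is other_key. The lock slot runs about along world x. Next I'll measure both.

```bash
cat > m.py <<'E'
from h import *
T=cv2.imread("pics/top0.png");S=cv2.imread("pics/side0.png")
def mask(im,f,x,y,w,h):
    c=im[y:y+h,x:x+w].astype(int); m=np.zeros(im.shape[:2],np.uint8); m[y:y+h,x:x+w]=f(c[...,0],c[...,1],c[...,2])
    n,l,st,ce=cv2.connectedComponentsWithStats(m,connectivity=4)
    k=1+np.argmax(st[1:,4]); return (l==k).astype(np.uint8),ce[k],st[k,4]
def edgeang(m,n,z):
    c=max(cv2.findContours(m,0,cv2.CHAIN_APPROX_NONE)[0],key=cv2.contourArea)
    P=np.array([plane(n,p[0],z)[:2] for p in c],np.float32)
    r=cv2.minAreaRect(P*1000); return r
yel=lambda b,g,r:((r>150)&(g>120)&(b<110)&(r-b>90)).astype(np.uint8)
def fill(m): 
    o=np.zeros_like(m); cv2.drawContours(o,cv2.findContours(m,0,1)[0],-1,1,-1); return o
mt,_,a=mask(T,yel,205,185,40,40); ms,_,b=mask(S,yel,275,100,45,35)
mt,ms=fill(mt),fill(ms)
cen=lambda m:np.argwhere(m).mean(0)[::-1]
print("lock px",cen(mt),cen(ms),a,b,tri(cen(mt),cen(ms)),plane("top",cen(mt),.092),plane("side",cen(ms),.092))
print("lock rects",edgeang(mt,"top",.092),edgeang(ms,"side",.092))
dk=lambda b,g,r:((r<75)&(g<75)&(b<75)).astype(np.uint8)
for nm,tb,sb in(("box",(374,228,20,22),(258,276,26,26)),("rnd",(368,197,20,22),(300,264,30,24))):
    mt,ct,a=mask(T,dk,*tb); ms,cs,b=mask(S,dk,*sb)
    print(nm,ct,cs,a,b,tri(ct,cs),edgeang(mt,"top",.08)); 
    print(" bb",cv2.boundingRect(mt),cv2.boundingRect(ms))
wood=lambda b,g,r:((r>185)&(g>150)&(b>70)).astype(np.uint8)
for n,im,bx in(("top",T,(355,190,45,70)),("side",S,(245,255,95,70))):
    m,_,a=mask(im,wood,*bx); m=fill(m); print("block",n,a,edgeang(m,n,.056))
gr=lambda b,g,r:((abs(r-b)<30)&(r>110)).astype(np.uint8)
for n,im,bx in(("top",T,(172,170,105,70)),("side",S,(260,80,75,110))):
    m,_,a=mask(im,gr,*bx); m=fill(m); print("lid",n,a,edgeang(m,n,.09))
E
python3 m.py
```

```text
lock px [222.68115942 202.63285024] [296.4640884  119.25966851] 193 181 (array([0.54165436, 0.1769002 , 0.09117602]), np.float64(0.00019769669132555474)) [0.54142506 0.17673249 0.092     ] [0.54172129 0.17596351 0.092     ]
lock rects ((540.4202880859375, 176.16903686523438), (41.04303741455078, 41.19954299926758), 1.6380070447921753) ((541.7271118164062, 176.92396545410156), (41.999732971191406, 44.14488983154297), 0.4111086428165436)
box [383.91666667 238.52083333] [269.91709845 289.11917098] 48 193 (array([ 0.45203906, -0.29254991,  0.07703714]), np.float64(0.0010114988524049147)) ((451.3629455566406, -292.504150390625), (32.27877426147461, 13.157387733459473), 11.71809196472168)
 bb (381, 233, 6, 12) (261, 282, 18, 15)
rnd [377.75925926 208.53703704] [314.37745098 276.00980392] 54 204 (array([ 0.53977344, -0.27422413,  0.07597837]), np.float64(0.00139034570798878)) ((538.5593872070312, -274.24078369140625), (33.88729476928711, 13.85765266418457), 11.649127006530762)
 bb (375, 203, 6, 12) (306, 269, 18, 16)
block top 786 ((496.14459228515625, -283.3632507324219), (150.2801971435547, 59.757408142089844), 11.893071174621582)
block side 1271 ((496.5252380371094, -282.6660461425781), (150.21055603027344, 60.54624938964844), 11.675619125366211)
lid top 3701 ((539.8056030273438, 177.36703491210938), (143.8899383544922, 240.80792236328125), 1.689131259918213)
lid side 3164 ((540.0877685546875, 185.03347778320312), (145.68492126464844, 259.1817626953125), 1.6654267311096191)
```

Everything agrees. The lock is at (0.5415, 0.1765, 0.092) with yaw ≈1.65°, and the key is at (0.452, -0.2925) with block yaw ≈11.8°. The block centre minus 45 mm along its x gives the same point. I'll start by turning the tool to yaw 191.8° and moving across.

play_rows(increments=[{"slide": [0,0,0],"angular": [0,0,-8.1],"claw": 0.3},{"slide": [0,0,0],"angular": [0,0,-8.1],"claw": 0.3},{"slide": [0,0,0],"angular": [0,0,-8.1],"claw": 0.3},{"slide": [0,0,0],"angular": [0,0,-8.1],"claw": 0.3},{"slide": [-4,-42,0],"angular": [0,0,0],"claw": 0.3},{"slide": [-4,-42,0],"angular": [0,0,0],"claw": 0.3},{"slide": [-4,-42,0],"angular": [0,0,0],"claw": 0.3},{"slide": [-4,-42,0],"angular": [0,0,0],"claw": 0.3}], squeeze=40)

```text
time: 0.9
ee_pos: [0.2433, 0.3522, 0.2191]
tcp_rot: [-180.0, -0.0, -168.1]
wrist_force: [0.6, -0.2, 1.3]
opening: 0.0558
grasp_force: 0.0
```

```bash
cat > d.py <<'E'
import sys,numpy as np
from workcell import bot
from scipy.spatial.transform import Rotation as Ro
o=bot.get_obs(); R=Ro.from_euler("xyz",o["tcp_rot"],degrees=True)
print("t",o["time"],"pos",o["ee_pos"].round(4),"rot",o["tcp_rot"].round(2),"q",o["q"].round(1),"F",o["wrist_force"].round(1),"T",o["torque"].round(2),"op",round(o["opening"],4),"g",round(o["grasp_force"],1))
if len(sys.argv)>4:
    a=list(map(float,sys.argv[1:5])); G=Ro.from_euler("xyz",[180,0,a[3]],degrees=True)
    print("slide mm",(R.inv().apply(np.array(a[:3])-o["ee_pos"])*1000).round(1),"then turn",np.degrees((R.inv()*G).as_rotvec()).round(2))
E
python3 d.py .452 -.2925 .22 191.8
```

```text
t 0.9 pos [0.2433 0.3522 0.2191] rot [-1.7997e+02 -2.0000e-02 -1.6813e+02] q [ 55.4 -11.5  -5.7  95.9  -0.   43.5] F [ 0.6 -0.2  1.3] T [ 0.   -0.03  0.03] op 0.0558 g 0.0
slide mm [-7.160e+01 -6.739e+02 -6.000e-01] then turn [-0.03 -0.02  0.07]
```

play_rows(increments=[{"slide": [-4.4,-42,0],"angular": [0,0,0],"claw": 0.1},{"slide": [-4.4,-42,0],"angular": [0,0,0],"claw": 0.1},{"slide": [-4.4,-42,0],"angular": [0,0,0],"claw": 0.1},{"slide": [-4.4,-42,0],"angular": [0,0,0],"claw": 0.1},{"slide": [-4.4,-42,0],"angular": [0,0,0],"claw": 0.1},{"slide": [-4.4,-42,0],"angular": [0,0,0],"claw": 0.1},{"slide": [-4.4,-42,0],"angular": [0,0,0],"claw": 0.1},{"slide": [-4.4,-42,0],"angular": [0,0,0],"claw": 0.1}])

```text
time: 1.7
ee_pos: [0.3467, 0.0305, 0.2195]
tcp_rot: [180.0, 0.0, -168.2]
wrist_force: [1.3, 1.0, -0.1]
opening: 0.047
grasp_force: 0.0
```

play_rows(increments=[{"slide": [-4.4,-42,0],"angular": [0,0,0],"claw": 0.1},{"slide": [-4.4,-42,0],"angular": [0,0,0],"claw": 0.1},{"slide": [-4.4,-42,0],"angular": [0,0,0],"claw": 0.1},{"slide": [-4.4,-42,0],"angular": [0,0,0],"claw": 0.1},{"slide": [-4.4,-42,0],"angular": [0,0,0],"claw": 0.1},{"slide": [-4.4,-42,0],"angular": [0,0,0],"claw": 0.1},{"slide": [-4.4,-42,0],"angular": [0,0,0],"claw": 0.1},{"slide": [0,0,0],"angular": [0,0,0],"claw": 0.1}])

```text
time: 2.5
ee_pos: [0.4376, -0.2528, 0.2176]
tcp_rot: [179.9, -0.1, -168.3]
wrist_force: [-0.4, 0.2, -1.3]
opening: 0.0472
grasp_force: 0.0
```

```bash
python3 d.py .452 -.2925 .082 191.8
```

```text
t 2.5 pos [ 0.4376 -0.2528  0.2176] rot [ 1.7994e+02 -1.2000e-01 -1.6835e+02] q [-30.   -1.1   3.7  94.8  -0.  -41.6] F [-0.4  0.2 -1.3] T [0.03 0.1  0.06] op 0.0472 g 0.0
slide mm [ -6.4 -41.9 135.5] then turn [ 0.06 -0.12 -0.15]
```

play_rows(increments=[{"slide": [-6.4,-42,0],"angular": [0,0,0],"claw": 0.1},{"slide": [0,0,25],"angular": [0,0,0],"claw": 0.1},{"slide": [0,0,25],"angular": [0,0,0],"claw": 0.1},{"slide": [0,0,20],"angular": [0,0,0],"claw": 0.1},{"slide": [0,0,0],"angular": [0,0,0],"claw": 0.1},{"slide": [0,0,0],"angular": [0,0,0],"claw": 0.1}])

```text
time: 3.1
ee_pos: [0.4519, -0.2886, 0.15]
tcp_rot: [180.0, -0.0, -168.1]
wrist_force: [-0.0, -0.1, 0.9]
opening: 0.0469
grasp_force: 0.0
```

```bash
python3 d.py .452 -.2925 .082 191.8
python3 - <<'E'
from h import *
t=bot.camera("top")[:,:,::-1];s=bot.camera("side")[:,:,::-1]
z=lambda im,x,y,w,h,k:cv2.resize(im[y:y+h,x:x+w],(w*k,h*k),interpolation=cv2.INTER_CUBIC)
cv2.imwrite("pics/c2.png",np.hstack([z(s,200,210,130,130,4),z(t,355,190,65,130,4)]))
E
```

```text
t 3.1 pos [ 0.4519 -0.2886  0.15  ] rot [ 1.7998e+02 -1.0000e-02 -1.6814e+02] q [-32.6   2.2  -0.5  87.3   0.  -44.4] F [-0.  -0.1  0.9] T [-0.04 -0.01  0.04] op 0.0469 g 0.0
slide mm [ 0.7 -3.9 68. ] then turn [ 0.02 -0.01  0.06]
```

View pics/c2.png

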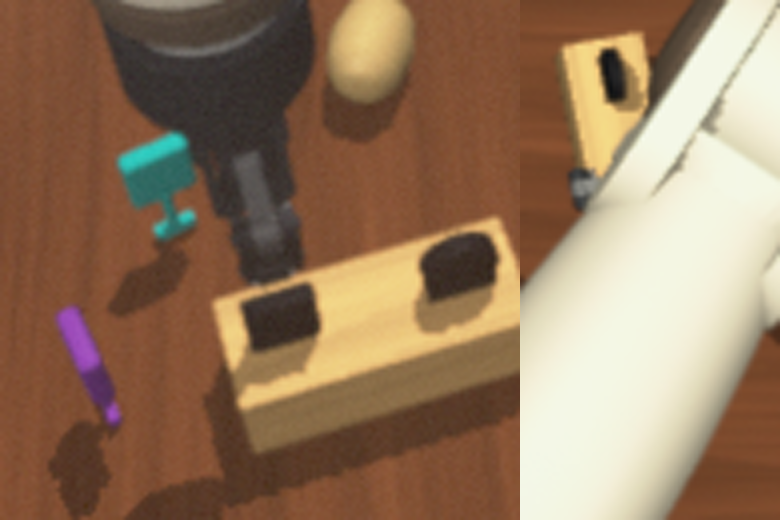

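The gripper is above the rectangular key, with its fingers at about side (268,277), and the potato and look-alikes are clear. I'll descend and grip.

play_rows(increments=[{"slide": [0.7,-4,0],"angular": [0,0,0],"claw": 0.1},{"slide": [0,0,25],"angular": [0,0,0],"claw": 0.1},{"slide": [0,0,25],"angular": [0,0,0],"claw": 0.1},{"slide": [0,0,18],"angular": [0,0,0],"claw": 0.1},{"slide": [0,0,0],"angular": [0,0,0],"claw": 0.1},{"slide": [0,0,0],"angular": [0,0,0],"claw": 0.1}])

```text
time: 3.8
ee_pos: [0.4524, -0.2933, 0.0826]
tcp_rot: [-180.0, 0.0, -168.2]
wrist_force: [-0.4, 0.7, 0.5]
opening: 0.0473
grasp_force: 0.0
```

```bash
python3 d.py .452 -.2925 .082 191.8
```

```text
t 3.8 pos [ 0.4524 -0.2933  0.0826] rot [-1.7997e+02  3.0000e-02 -1.6816e+02] q [-33.    3.   -7.2  79.8  -0.  -44.8] F [-0.4  0.7  0.5] T [-0.01  0.   -0.06] op 0.0473 g 0.0
slide mm [0.2 0.9 0.6] then turn [-0.03  0.03  0.04]
```

play_rows(increments=[{"slide": [0,0.5,0],"angular": [0,0,0],"claw": -0.3},{"slide": [0,0,0],"angular": [0,0,0],"claw": -0.6},{"slide": [0,0,0],"angular": [0,0,0],"claw": -1},{"slide": [0,0,0],"angular": [0,0,0],"claw": -1},{"slide": [0,0,0],"angular": [0,0,0],"claw": -1},{"slide": [0,0,0],"angular": [0,0,0],"claw": -1},{"slide": [0,0,0],"angular": [0,0,0],"claw": -1}], squeeze=60)

```text
time: 4.5
ee_pos: [0.4526, -0.2929, 0.0829]
tcp_rot: [-179.9, 0.1, -168.2]
wrist_force: [-0.3, 0.0, 6.2]
opening: 0.008
grasp_force: 58.8
```

```bash
python3 d.py .452 -.2925 .19 191.8
```

```text
t 4.5 pos [ 0.4526 -0.2929  0.0829] rot [-1.7992e+02  8.0000e-02 -1.6815e+02] q [-32.9   2.9  -7.2  79.8   0.  -44.8] F [-0.3  0.   6.2] T [ 0.15  0.12 -0.06] op 0.008 g 58.8
slide mm [   0.4    0.3 -107.1] then turn [-0.08  0.08  0.05]
```

play_rows(increments=[{"slide": [0,0,-5],"angular": [0,0,0],"claw": -1},{"slide": [0,0,-15],"angular": [0,0,0],"claw": -1},{"slide": [0,0,-20],"angular": [0,0,0],"claw": -1},{"slide": [0,0,-20],"angular": [0,0,0],"claw": -1},{"slide": [0,0,-20],"angular": [0,0,0],"claw": -1},{"slide": [0,0,-20],"angular": [0,0,0],"claw": -1},{"slide": [0,0,-10],"angular": [0,0,0],"claw": -1},{"slide": [0,0,0],"angular": [0,0,0],"claw": -1}])

```text
time: 5.3
ee_pos: [0.4526, -0.2929, 0.1935]
tcp_rot: [-179.9, 0.1, -168.2]
wrist_force: [-0.3, -0.3, 0.1]
opening: 0.008
grasp_force: 58.6
```

```bash
python3 d.py .5415 .1765 .19 181.65
python3 - <<'E'
from h import *
t=bot.camera("top")[:,:,::-1];s=bot.camera("side")[:,:,::-1]
cv2.imwrite("pics/s3.png",s)
z=lambda im,x,y,w,h,k:cv2.resize(im[y:y+h,x:x+w],(w*k,h*k),interpolation=cv2.INTER_CUBIC)
cv2.imwrite("pics/c3.png",z(s,200,190,140,140,4))
E
```

```text
t 5.3 pos [ 0.4526 -0.2929  0.1935] rot [-1.7989e+02  1.1000e-01 -1.6816e+02] q [-32.9   2.8   4.9  91.9  -0.  -44.8] F [-0.3 -0.3  0.1] T [-0.02 -0.03  0.03] op 0.008 g 58.6
slide mm [-183.3  441.2    3. ] then turn [-0.1   0.12 10.19]
```

View pics/c3.png

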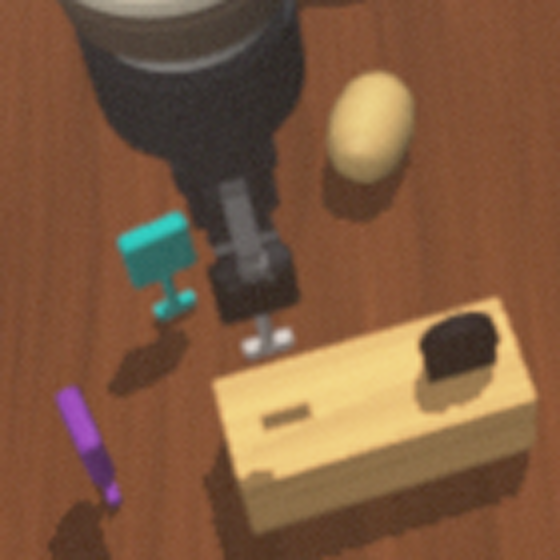

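The key is held upright and out of the block, with its bit at about side (267,276); the round key is undisturbed. Next I'll measure the bit tip, the emptied slot and the lock slot to get the offsets.

```bash
cat > m2.py <<'E'
from m import *
print('-----')
S3=cv2.imread("pics/s3.png")
lt=lambda b,g,r:((abs(r-b)<35)&(r>135)).astype(np.uint8)
m,c,a=mask(S3,lt,255,266,24,16)
ys,xs=np.nonzero(m); print("bit",c,a,xs.min(),xs.max(),ys.min(),ys.max())
# intersect ray with vertical plane through TCP along key x
o=bot.get_obs()["ee_pos"]; yaw=np.radians(11.8); n=np.array([-np.sin(yaw),np.cos(yaw),0]); u=np.array([np.cos(yaw),np.sin(yaw),0])
for nm,p in(("cen",c),):
    O,d=ray("side",p); X=O+d*((o-O)@n)/(d@n); print(nm,X,"rel tcp along,up",(X-o)@u,(X-o)[2])
O,d=ray("side",(c[0],ys.max()+.5)); X=O+d*((o-n*.003-O)@n)/(d@n); print("tip up",(X-o)[2])
def slot(im,bx,n,z):
    c=cv2.cvtColor(im,cv2.COLOR_BGR2GRAY).astype(float); x,y,w,h=bx; p=c[y:y+h,x:x+w]
    wt=np.clip(np.percentile(p,60)*.85-p,0,None); Y,X=np.mgrid[y:y+h,x:x+w]; q=((wt*X).sum()/wt.sum(),(wt*Y).sum()/wt.sum())
    C=np.cov(np.stack([X.ravel(),Y.ravel()]),aweights=wt.ravel()); v=np.linalg.eigh(C)[1][:,1]
    A,B=plane(n,np.array(q)+5*v,z),plane(n,np.array(q)-5*v,z); print(n,q,plane(n,q,z),"ang",np.degrees(np.arctan2(*(A-B)[1::-1]))%180)
    return q
slot(S3,(263,288,17,11),"side",.056)
a=slot(T,(218,197,10,12),"top",.092); b=slot(S,(290,114,14,11),"side",.092); print(tri(a,b))
E
python3 m2.py | sed -n '/-----/,$p'
```

```text
-----
bit [269.82352941 274.23529412] 17 268 272 273 276
cen [ 0.45841989 -0.29120314  0.13313788] rel tcp along,up 0.006559546120116666 -0.05803157247424473
tip up -0.060700648796157
side (np.float64(271.14117612099966), np.float64(293.696698659852)) [ 0.4526915  -0.29186067  0.056     ] ang 10.874673963828258
top (np.float64(222.20153715751857), np.float64(202.92987148355172)) [0.54051623 0.17807554 0.092     ] ang 1.5360693487500328
side (np.float64(296.8947914864164), np.float64(119.20436061602354)) [0.54285396 0.17603666 0.092     ] ang 158.2531682394063
(array([0.54194486, 0.17870368, 0.0894508 ]), np.float64(0.00204604813889437))
```

Run:
```python
from h import *
S3=cv2.imread("pics/s3.png"); o=bot.get_obs()["ee_pos"]; u=np.array([.979,.2045,0]);n=np.array([-.2045,.979,0])
for L in(.0609,.0659,.0709):
    print(L,[proj("side",o+u*a-n*.003-[0,0,L]).round(1) for a in(-.011,0,.011)])
z=cv2.resize(S3[250:290,245:295],(800,640),interpolation=cv2.INTER_NEAREST); z=z[:600]
cv2.imwrite("pics/c4.png",z)
```

```text
0.0609 [array([261. , 279.2]), array([266.9, 277.4]), array([272.8, 275.7])]
0.0659 [array([261.3, 280.5]), array([267.2, 278.7]), array([273., 277.])]
0.0709 [array([261.7, 281.7]), array([267.5, 280. ]), array([273.3, 278.3])]
```

View pics/c4.png

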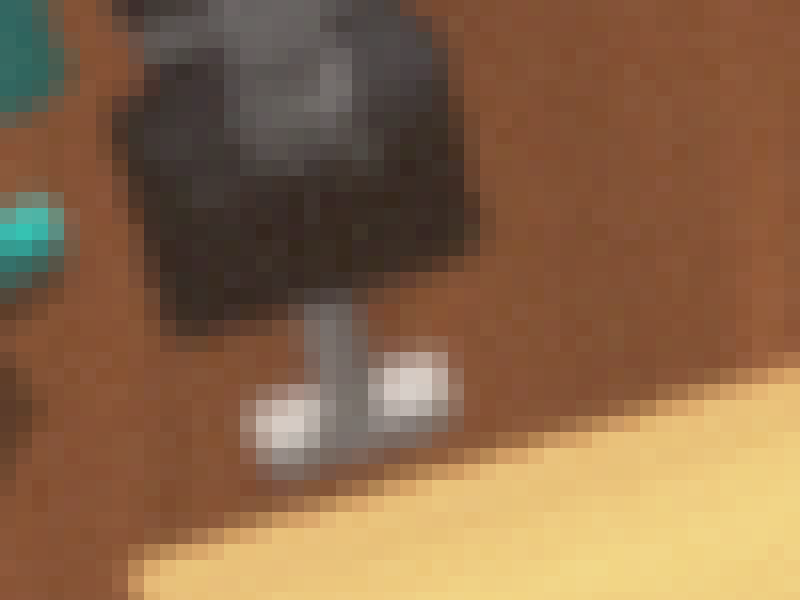

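The bit is centred on the TCP axis: it spans side x 260 to 273.6, centre 267, against a predicted 267.3. The tip is about 68–71 mm below the TCP. I'll move over the lock.

play_rows(increments=[{"slide": [0,0,-5],"angular": [0,0,5.1],"claw": -1},{"slide": [0,0,-5],"angular": [0,0,5.1],"claw": -1},{"slide": [-5,24,0],"angular": [0,0,0],"claw": -1},{"slide": [-8.8,40,0],"angular": [0,0,0],"claw": -1},{"slide": [-8.8,40,0],"angular": [0,0,0],"claw": -1},{"slide": [-8.8,40,0],"angular": [0,0,0],"claw": -1},{"slide": [-8.8,40,0],"angular": [0,0,0],"claw": -1},{"slide": [-8.8,40,0],"angular": [0,0,0],"claw": -1}])

```text
time: 6.2
ee_pos: [0.4942, -0.0656, 0.2004]
tcp_rot: [180.0, -0.1, -178.4]
wrist_force: [0.7, -0.3, 0.5]
opening: 0.0081
grasp_force: 58.7
```

play_rows(increments=[{"slide": [-8.8,40,0],"angular": [0,0,0],"claw": -1},{"slide": [-8.8,40,0],"angular": [0,0,0],"claw": -1},{"slide": [-8.8,40,0],"angular": [0,0,0],"claw": -1},{"slide": [-8.8,40,0],"angular": [0,0,0],"claw": -1},{"slide": [-8.8,40,0],"angular": [0,0,0],"claw": -1},{"slide": [-5,24,0],"angular": [0,0,0],"claw": -1},{"slide": [0,0,0],"angular": [0,0,0],"claw": -1},{"slide": [0,0,0],"angular": [0,0,0],"claw": -1}])

```text
time: 7.0
ee_pos: [0.5367, 0.1582, 0.2003]
tcp_rot: [-180.0, -0.1, -178.3]
wrist_force: [-0.0, -0.4, -0.9]
opening: 0.0086
grasp_force: 58.7
```

```bash
python3 d.py .5413 .1768 .171 181.65
```

```text
t 7.0 pos [0.5367 0.1582 0.2003] rot [-1.7996e+02 -1.2000e-01 -1.7829e+02] q [16.4  6.1  9.1 93.2 -0.  14.7] F [-0.  -0.4 -0.9] T [ 0.03  0.   -0.04] op 0.0086 g 58.7
slide mm [-5.2 18.5 29.3] then turn [-0.04 -0.12  0.06]
```

play_rows(increments=[{"slide": [-5.2,18.5,0],"angular": [0,0,0],"claw": -1},{"slide": [0,0,15],"angular": [0,0,0],"claw": -1},{"slide": [0,0,14],"angular": [0,0,0],"claw": -1},{"slide": [0,0,0],"angular": [0,0,0],"claw": -1},{"slide": [0,0,0],"angular": [0,0,0],"claw": -1}])

```text
time: 7.5
ee_pos: [0.5418, 0.1762, 0.1727]
tcp_rot: [-180.0, -0.0, -178.4]
wrist_force: [1.2, 0.4, -0.2]
opening: 0.0077
grasp_force: 58.8
```

```bash
python3 d.py .5413 .1768 .171 181.65
python3 - <<'E'
from h import *
s=bot.camera("side")[:,:,::-1]; t=bot.camera("top")[:,:,::-1]
z=lambda im,x,y,w,h,k:cv2.resize(im[y:y+h,x:x+w],(w*k,h*k),interpolation=cv2.INTER_CUBIC)
cv2.imwrite("pics/c5.png",np.hstack([z(s,270,80,50,60,9),z(t,200,180,35,60,9)]))
cv2.imwrite("pics/s5.png",s)
o=bot.get_obs()["ee_pos"]
print([proj("side",o+[a,-.003,-L]).round(1) for L in (.0669,.0709) for a in(-.011,0,.011)], [proj("side",[.5413+a,.1768,.092]).round(1) for a in(-.012,0,.012)])
E
```

```text
t 7.5 pos [0.5418 0.1762 0.1727] rot [-1.7999e+02 -2.0000e-02 -1.7841e+02] q [18.   7.   7.1 90.1  0.  16.4] F [ 1.2  0.4 -0.2] T [ 0.02 -0.01 -0.07] op 0.0077 g 58.8
slide mm [0.4 0.6 1.7] then turn [-0.01 -0.02 -0.06]
[array([292.1, 115.9]), array([296.4, 115.5]), array([300.6, 115.1]), array([292.2, 117.1]), array([296.5, 116.7]), array([300.7, 116.3])] [array([291.7, 119.5]), array([296.3, 119.1]), array([300.9, 118.7])]
```

View pics/c5.png

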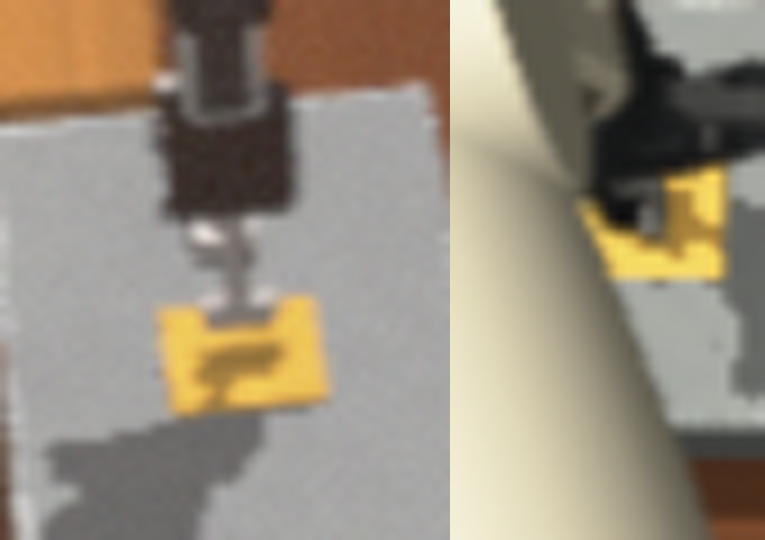

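The bit is right over the slot: its centre is at side x 296.4 and the slot's at 296.7. I'll lower it gently and feel for contact.

play_rows(increments=[{"slide": [0,0.5,5],"angular": [0,0,0],"claw": -1},{"slide": [0,0,4],"angular": [0,0,0],"claw": -1},{"slide": [0,0,3],"angular": [0,0,0],"claw": -1},{"slide": [0,0,2],"angular": [0,0,0],"claw": -1},{"slide": [0,0,2],"angular": [0,0,0],"claw": -1},{"slide": [0,0,0],"angular": [0,0,0],"claw": -1}])

```text
time: 8.2
ee_pos: [0.5417, 0.1772, 0.1563]
tcp_rot: [-180.0, -0.0, -178.4]
wrist_force: [0.8, -0.1, 0.2]
opening: 0.0078
grasp_force: 58.8
```

```bash
python3 d.py .5413 .1768 .158 181.65
```

```text
t 8.2 pos [0.5417 0.1772 0.1563] rot [-1.7999e+02 -2.0000e-02 -1.7835e+02] q [18.1  6.9  5.1 88.3 -0.  16.5] F [ 0.8 -0.1  0.2] T [ 0.01 -0.03  0.02] op 0.0078 g 58.8
slide mm [ 0.4 -0.4 -1.7] then turn [-0.01 -0.02 -0.  ]
```

There's no contact force and the tip is already 3–6 mm below the face, so it has entered the slot. I'll continue with small twists.

play_rows(increments=[{"slide": [0,0,2],"angular": [0,0,0],"claw": -1},{"slide": [0,0,2],"angular": [0,0,0],"claw": -1},{"slide": [0,0,1],"angular": [0,0,0],"claw": -1},{"slide": [0,0,0],"angular": [0,0,0],"claw": -1}])

```text
time: 8.6
ee_pos: [0.5418, 0.1771, 0.1514]
tcp_rot: [-180.0, -0.0, -178.4]
wrist_force: [-0.5, -0.2, -0.2]
opening: 0.0078
grasp_force: 58.8
```

```bash
python3 d.py .5413 .1768 .158 181.65
```

```text
t 8.6 pos [0.5418 0.1771 0.1514] rot [-1.7999e+02 -1.0000e-02 -1.7836e+02] q [18.1  6.9  4.6 87.7 -0.  16.5] F [-0.5 -0.2 -0.2] T [-0.09 -0.08  0.03] op 0.0078 g 58.8
slide mm [ 0.5 -0.3 -6.6] then turn [-0.01 -0.01 -0.01]
```

play_rows(increments=[{"slide": [0,0,2],"angular": [0,0,3],"claw": -1},{"slide": [0,0,1.5],"angular": [0,0,-6],"claw": -1},{"slide": [0,0,1.5],"angular": [0,0,6],"claw": -1},{"slide": [0,0,1.5],"angular": [0,0,-6],"claw": -1},{"slide": [0,0,1.5],"angular": [0,0,6],"claw": -1},{"slide": [0,0,1.5],"angular": [0,0,-6],"claw": -1},{"slide": [0,0,1.5],"angular": [0,0,6],"claw": -1},{"slide": [0,0,1],"angular": [0,0,-3],"claw": -1}], squeeze=90)

```text
time: 9.4
ee_pos: [0.5419, 0.1772, 0.1396]
tcp_rot: [-180.0, 0.0, -178.5]
wrist_force: [0.6, -0.3, -0.1]
opening: 0.0058
grasp_force: 88.4
```

```bash
python3 d.py .5413 .1768 .123 181.65
```

```text
t 9.4 pos [0.5419 0.1772 0.1396] rot [-1.8000e+02  1.0000e-02 -1.7854e+02] q [18.1  6.8  3.2 86.4 -0.  16.7] F [ 0.6 -0.3 -0.1] T [-0.06  0.05 -0.  ] op 0.0058 g 88.4
slide mm [ 0.6 -0.3 16.6] then turn [-0.    0.01 -0.19]
```

play_rows(increments=[{"slide": [0,0,2],"angular": [0,0,0],"claw": -1},{"slide": [0,0,2],"angular": [0,0,0],"claw": -1},{"slide": [0,0,2],"angular": [0,0,0],"claw": -1},{"slide": [0,0,2],"angular": [0,0,0],"claw": -1},{"slide": [0,0,2],"angular": [0,0,0],"claw": -1},{"slide": [0,0,2],"angular": [0,0,0],"claw": -1},{"slide": [0,0,1],"angular": [0,0,0],"claw": -1},{"slide": [0,0,0],"angular": [0,0,0],"claw": -1}])

```text
time: 10.2
ee_pos: [0.5418, 0.1772, 0.1266]
tcp_rot: [180.0, 0.0, -178.4]
wrist_force: [0.2, -0.2, 1.2]
opening: 0.0061
grasp_force: 89.2
```

```bash
python3 d.py .5413 .1768 .123 181.65
```

```text
t 10.2 pos [0.5418 0.1772 0.1266] rot [ 180.      0.   -178.36] q [18.1  6.8  1.8 85.   0.  16.5] F [ 0.2 -0.2  1.2] T [-0.06  0.    0.07] op 0.0061 g 89.2
slide mm [ 0.6 -0.4  3.6] then turn [ 0.    0.   -0.01]
```

play_rows(increments=[{"slide": [0,0,1],"angular": [0,0,0],"claw": -1},{"slide": [0,0,1],"angular": [0,0,0],"claw": -1},{"slide": [0,0,1],"angular": [0,0,0],"claw": -1},{"slide": [0,0,0.7],"angular": [0,0,0],"claw": -1},{"slide": [0,0,0],"angular": [0,0,0],"claw": -1}])

```text
time: 10.7
ee_pos: [0.5419, 0.1772, 0.1229]
tcp_rot: [180.0, 0.0, -178.4]
wrist_force: [-0.1, 0.1, 1.4]
opening: 0.0055
grasp_force: 89.5
```

```bash
python3 d.py .5413 .1768 .123 181.65
```

```text
t 10.7 pos [0.5419 0.1772 0.1229] rot [ 1.8000e+02  1.0000e-02 -1.7836e+02] q [18.1  6.9  1.4 84.6  0.  16.5] F [-0.1  0.1  1.4] T [-0.04 -0.04  0.02] op 0.0055 g 89.5
slide mm [ 0.6 -0.4 -0.1] then turn [ 0.    0.01 -0.01]
```

Only the plunger's push so far. I'll go on until I feel the hard stop.

play_rows(increments=[{"slide": [0,0,1],"angular": [0,0,0],"claw": -1},{"slide": [0,0,0.5],"angular": [0,0,0],"claw": -1},{"slide": [0,0,0],"angular": [0,0,0],"claw": -1}])

```text
time: 11.0
ee_pos: [0.5424, 0.1773, 0.1226]
tcp_rot: [180.0, 0.1, -178.4]
wrist_force: [-1.4, -0.4, 9.2]
opening: 0.0061
grasp_force: 91.7
```

play_rows(increments=[{"slide": [0,0,1],"angular": [0,0,0],"claw": -1},{"slide": [0,0,0],"angular": [0,0,0],"claw": -1}])

```text
time: 11.2
ee_pos: [0.5427, 0.1774, 0.1224]
tcp_rot: [179.9, 0.2, -178.4]
wrist_force: [-1.6, -0.4, 12.6]
opening: 0.0059
grasp_force: 93.1
```

A firm stop at TCP z ≈0.1225 matches the predicted home height of 0.1229. Now the clockwise turn, which is + about tool z.

play_rows(increments=[{"slide": [0,0,0],"angular": [0,0,6],"claw": -1},{"slide": [0,0,0],"angular": [0,0,6],"claw": -1},{"slide": [0,0,0],"angular": [0,0,6],"claw": -1},{"slide": [0,0,0],"angular": [0,0,6],"claw": -1},{"slide": [0,0,0],"angular": [0,0,0],"claw": -1}], squeeze=110)

```text
time: 11.7
ee_pos: [0.5426, 0.1776, 0.1225]
tcp_rot: [179.9, 0.1, 157.4]
wrist_force: [-1.6, 0.6, 14.3]
opening: 0.0046
grasp_force: 109.1
```

```bash
python3 d.py
```

```text
t 11.7 pos [0.5426 0.1776 0.1225] rot [1.7986e+02 1.3000e-01 1.5745e+02] q [18.1  6.8  1.3 84.3  0.  40.7] F [-1.6  0.6 14.3] T [-0.01  0.38  0.12] op 0.0046 g 109.1
```

play_rows(increments=[{"slide": [0,0,0],"angular": [0,0,6],"claw": -1},{"slide": [0,0,0],"angular": [0,0,6],"claw": -1},{"slide": [0,0,0],"angular": [0,0,6],"claw": -1},{"slide": [0,0,0],"angular": [0,0,6],"claw": -1},{"slide": [0,0,0],"angular": [0,0,6],"claw": -1},{"slide": [0,0,0],"angular": [0,0,6],"claw": -1},{"slide": [0,0,0],"angular": [0,0,6],"claw": -1},{"slide": [0,0,0],"angular": [0,0,0],"claw": -1}])

```text
time: 12.5
ee_pos: [0.5427, 0.1782, 0.1226]
tcp_rot: [179.8, -0.0, 115.5]
wrist_force: [-0.8, 2.9, 13.7]
opening: 0.0048
grasp_force: 110.5
```

```bash
python3 d.py
```

```text
t 12.5 pos [0.5427 0.1782 0.1226] rot [ 1.7977e+02 -5.0000e-02  1.1547e+02] q [18.1  6.8  1.3 84.3  0.1 82.7] F [-0.8  2.9 13.7] T [0.63 0.36 0.12] op 0.0048 g 110.5
```

play_rows(increments=[{"slide": [0,0,0],"angular": [0,0,6],"claw": -1},{"slide": [0,0,0],"angular": [0,0,6],"claw": -1},{"slide": [0,0,0],"angular": [0,0,6],"claw": -1},{"slide": [0,0,0],"angular": [0,0,6],"claw": -1},{"slide": [0,0,0],"angular": [0,0,3],"claw": -1},{"slide": [0,0,0],"angular": [0,0,0],"claw": -1}])

```text
time: 13.1
ee_pos: [0.5427, 0.1784, 0.1226]
tcp_rot: [179.8, -0.2, 88.6]
wrist_force: [-0.7, 2.9, 14.3]
opening: 0.005
grasp_force: 110.9
```

```bash
python3 d.py
```

```text
t 13.1 pos [0.5427 0.1784 0.1226] rot [ 1.798e+02 -1.700e-01  8.858e+01] q [1.810e+01 6.800e+00 1.300e+00 8.430e+01 1.000e-01 1.096e+02] F [-0.7  2.9 14.3] T [0.78 0.24 0.15] op 0.005 g 110.9
```

play_rows(increments=[{"slide": [0,0,0],"angular": [0,0,3],"claw": -1},{"slide": [0,0,0],"angular": [0,0,2],"claw": -1},{"slide": [0,0,0],"angular": [0,0,0],"claw": -1},{"slide": [0,0,0],"angular": [0,0,0],"claw": -1},{"slide": [0,0,0],"angular": [0,0,0],"claw": -1}])

```text
time: 13.6
ee_pos: [0.5428, 0.1783, 0.1226]
tcp_rot: [179.8, -0.2, 83.7]
wrist_force: [-1.0, 3.3, 13.9]
opening: 0.0045
grasp_force: 110.2
```

```bash
python3 d.py
python3 - <<'E'
from h import *
s=bot.camera("side")[:,:,::-1]; t=bot.camera("top")[:,:,::-1]
z=lambda im,x,y,w,h,k:cv2.resize(im[y:y+h,x:x+w],(w*k,h*k),interpolation=cv2.INTER_CUBIC)
cv2.imwrite("pics/c6.png",np.hstack([z(s,262,70,60,75,7),z(t,176,170,50,75,7)]))
E
```

```text
t 13.6 pos [0.5428 0.1783 0.1226] rot [179.82  -0.18  83.69] q [1.810e+01 6.800e+00 1.300e+00 8.430e+01 1.000e-01 1.145e+02] F [-1.   3.3 13.9] T [0.82 0.24 0.19] op 0.0045 g 110.2
```

View pics/c6.png

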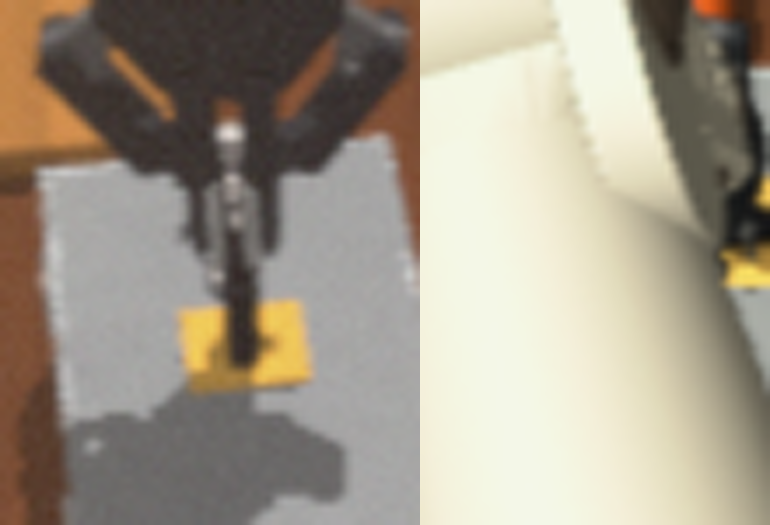

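In the side view the grip is now edge-on at about (297,118) and low on the brass plate, so the key has turned and is home. One small probe will check that it's against the stop.

play_rows(increments=[{"slide": [0,0,0],"angular": [0,0,3],"claw": -1},{"slide": [0,0,0],"angular": [0,0,0],"claw": -1},{"slide": [0,0,0],"angular": [0,0,0],"claw": -1},{"slide": [0,0,0],"angular": [0,0,0],"claw": -1}])

```text
time: 14.1
ee_pos: [0.5428, 0.1784, 0.1225]
tcp_rot: [179.8, -0.2, 80.7]
wrist_force: [0.2, 2.7, 13.5]
opening: 0.0047
grasp_force: 109.6
```

```bash
python3 d.py
```

```text
t 14.1 pos [0.5428 0.1784 0.1225] rot [179.83  -0.19  80.71] q [1.810e+01 6.800e+00 1.300e+00 8.430e+01 1.000e-01 1.174e+02] F [ 0.2  2.7 13.5] T [0.78 0.17 0.38] op 0.0047 g 109.6
```

The torque jumped from 0.19 to 0.38 N m, so the plug is against its stop. The push and grip are steady, so I'm handing in.

```bash
python3 -c "
from workcell import bot
print(bot.job_done())"
```

```text
the job is handed in; nothing more can be done
None
```

I put the rectangular key fully home in the lock, turned it clockwise to the stop, and handed the job in at about 14 s still gripping and holding it there; no verdict came back, and the round key was undisturbed when last seen.

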